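# Show the apprentice the next carving and its stand

### The arm

A 6-joint arm with a two-finger parallel gripper is mounted at the origin on the work surface. World frame = base frame: x ahead of the robot, y to its left, z up, the work surface at z = 0. Lengths are in m, angles in rad, forces in N, time in s.
With the tool pointing down it reaches from about 0.35 to 0.925 m from the base axis. Payload 6.4 kg.
Tool frame: the origin (TCP) lies between the finger pads, 19 mm behind the fingertips; this is the grasp point; z points along the fingers, y is the line along which they close (so a half turn about z gives the same grasp; the last joint's range is limited). The gripper opens to 85 mm and grips with 20 to 120 N. Pads are 22 mm wide; open, the fingers measure 114 mm over their backs; the gripper's body (76 mm by 85 mm) begins 54 mm behind the grasp point. The pads swing forward as they close: fully open they stand 13 mm farther back than shut.
Start: joints at [1.134, 0.245, 1.558, -0, 1.339, -0.174], TCP at [0.169, 0.628, 0.25] pointing down, gripper open.
Joint ranges: [-3.13, 3.13], [-1.02, 2.26], [0.13, 2.54], [-0.95, 4.09], [0.21, 2.88], [-2.74, 2.74]. Speed limits (rad/s): [2.57, 2.57, 3.14, 3.14, 3.14, 3.14].

### API

Orientations are given as a 3x3 rotation matrix whose columns are the frame's x, y, z axes.
In Python, from cell import bot, snapshot, camera_params gives the robot as it stands. The module is installed in compiled form; this text tells all that it offers.
- The arm moves only by the shell command python3 -m creep 'ROWS' [FORCE]. ROWS is JSON, a list of rows, each an object of numbers: "jaw": the finger opening in m, from 0 to 0.0854; "x", "y", "z": the shift along the tool's x, y, z in m; "ax", "ay", "az": the turn, a rotation vector about the tool's x, y, z in degrees. A call has 1 to 20 rows; each row shifts and turns the commanded pose from where the row before left it, along the tool's axes as they then stand; what a row does not reach is not made up. A row lasts 1/12 s, in which the tool goes at most 41.7 mm and 7.16 degrees, less where a joint would pass 70% of its speed; a pose out of reach is approached as far as the arm can. A call is refused whole if a number of a shift passes 0.0417 or a number of a turn 7.16, either way. A call with a gripper value outside its range is refused whole. The fingers move at their own pace and stop on an object; FORCE is the grip in N (left out, the last holds). Time passes only in rows, so rows that do not move let the fingers close. It gives the time, the measured TCP pose, the force, the opening and the grip force at its end, in the units of the state.
- bot.sense(): the state, without advancing time (a new reading comes with each control period).
- snapshot(name): name is "scene" or "top" or "wrist"; returns (picture, depth): 420x560x3 uint8, red, green, blue; 420x560 float32, m along the optical axis (not along the pixel's ray), 0 where there is no reading.
- camera_params(name): a dict with "K" (3x3 intrinsics, pixels), "pose" (4x4, takes a point from camera to world coordinates). Camera axes: x right, y down, z forward; pixel columns grow to the right and rows downward; lengths in m; the calibration is good to about 2 mm. The wrist camera is an equidistant fisheye: a pixel r from the principal point sees the ray r / f radians off the axis. A picture is of the moment at which its call begins: read the wrist's pose just before it. camera_params takes no time and is no camera call; for the wrist camera it gives the pose at the moment of the call.
- bot.sign_off(): hands the job in; it is judged then, once.
The state is a dict: "time_s": time; "joints": joint angles; "qvel": joint speeds; "joint_efforts": joint torques, N m; "tool_pos": TCP position; "tcp_rot": TCP orientation; "ft_force": force on the tool from outside, world axes, zero at the start; "ft_torque": the same for the moment, N m; "opening": finger opening in m; "grip_force": force on a finger pad.
Only numpy, scipy, OpenCV 4.12 (cv2) and the standard library are available. Lean on these libraries where they do the work, as an engineer would, in place of code of your own. Each camera call takes 0.05 s, during which the arm holds its last target. There are 200 camera calls.

### The job

Call the apprentice by pressing the bench call button fully down and letting it up again. Then show him the next job by pointing straight down: first at the carved puppet head with the long nose, then at the bare post of the empty holding stand it will be mounted on, each time with the fingertips over its middle and a few centimetres above its top, holding there for about two seconds. Finish while still pointing at the bare post; touch none of the other things on the bench, and do not hover low over the middle of any other head or stand.

Things in the scene. Friction and masses are not known exactly. Their poses are not given: they have to be found in the camera images.
- call (a joint): bench call button, how far it is pressed: 0 up, 0.006 m fully down; a spring returns it, fully down takes 5 N
- call_top (a point): centre of the top of the button: a round steel cap 34 mm across 22 mm above the bench, in a round grey housing 50 mm across and 12 mm high fixed to the bench; pressed straight down
- nose_head: carved puppet head with a long thin nose that reaches 68 mm out from the head's axis, bare round crown, 98 mm tall; plain unpainted wood, upright on a flat round foot 50 mm across, neck 26 mm thick, face 56 mm wide; loose, 0.14 kg or so; origin at the centre of the underside, z up, the face looks to -x
- nose_head_top (a point): highest point of the long-nosed head's crown, on its axis, 98 mm above the bench
- brim_head: carved puppet head with a short nose and a flat hat with a round brim 78 mm across, 108 mm tall; plain unpainted wood, upright on a flat round foot 50 mm across, neck 26 mm thick, face 56 mm wide; loose, 0.14 kg or so; origin at the centre of the underside, z up, the face looks to -x
- brim_head_top (a point): centre of the top of the brimmed hat
- cone_head: carved puppet head with a short nose and a pointed conical hat, 138 mm tall; plain unpainted wood, upright on a flat round foot 50 mm across, neck 26 mm thick, face 56 mm wide; loose, 0.14 kg or so; origin at the centre of the underside, z up, the face looks to -x
- cone_head_top (a point): tip of the conical hat
- bare_stand: fixed holding stand, a dark steel disc 84 mm across and 15 mm thick with a steel post 22 mm thick in its middle; origin under the centre of the disc; its post is bare, the top 110 mm above the bench
- bare_stand_top (a point): centre of the top of the bare post
- torso_stand: fixed holding stand, a dark steel disc 84 mm across and 15 mm thick with a steel post 22 mm thick in its middle; origin under the centre of the disc; a puppet's torso with shoulder bar (84 mm long) is screwed on it, 178 mm tall in all
- torso_stand_top (a point): top of the torso's neck, on the post's axis
- leg_stand: fixed holding stand, a dark steel disc 84 mm across and 15 mm thick with a steel post 22 mm thick in its middle; origin under the centre of the disc; a puppet's lower leg is screwed on it, foot uppermost, the foot 70 mm long, 172 mm tall in all
- leg_stand_top (a point): top of the foot, on the post's axis
- mallet: turned dark wooden carver's mallet standing on its head, handle up, 180 mm tall, head 80 mm across; loose; origin at the centre of its underside
- gouge: carving gouge lying on the bench, wooden handle and steel blade, 206 mm long along its y, 24 mm thick; loose; origin under its middle
Things that resemble listed ones, but are neither listed nor needed, are in the scene too. Of the things shaped like the part that bears call, the grey one is meant.

How it is judged:
By the outcome, as a careful person would: the job done as asked, in the order asked, and still so for the second after the job is handed in, with the robot touching nothing.
It also fails if it takes over 51 s, if anything falls off the work surface, if the arm or the gripper's body presses on something with over 40 N, if the wrist force passes 120 N, or if a joint passes its speed limit or range.

## Working session

There is one attempt and no reset: what is moved stays moved. The work goes in short steps, Python scripts to look and compute and a shell command to move; the robot and the scene stay as the last step left them, time stands still between calls to the robot, and variables do not carry over. Pictures are saved under pics/ and viewed, at most 10 in all, crops included, and the job is handed in when it is done.

```bash
mkdir -p pics; python3 - <<'E'
from cell import bot,snapshot,camera_params
import cv2,numpy as np
for n in("scene","top"):
    p,d=snapshot(n);cv2.imwrite(f"pics/{n}.png",p[:,:,::-1]);np.save(n+"_d",d)
    c=camera_params(n);np.savez(n+"_c",**c);print(n,c["K"],c["pose"])
s=bot.sense();print(s["time_s"],s["tool_pos"],s["tcp_rot"],s["opening"])
E
```

```text
scene [[501.63438298   0.         277.01074518]
 [  0.         501.63438298 197.84228877]
 [  0.           0.           1.        ]] [[-0.01063653  0.85013457 -0.52645805  1.04499734]
 [ 0.99992083  0.00550294 -0.0113161   0.00227521]
 [-0.00672314 -0.52653673 -0.8501258   1.02806263]
 [ 0.          0.          0.          1.        ]]
top [[395.90624862   0.         277.85783992]
 [  0.         395.90624862 213.97612867]
 [  0.           0.           1.        ]] [[-0.02236636 -0.9968712   0.07581269  0.42855664]
 [-0.99974878  0.02219153 -0.00314775  0.00555444]
 [ 0.0014555  -0.07586405 -0.99711711  1.08370329]
 [ 0.          0.          0.          1.        ]]
0.1 [0.16866042 0.62724109 0.24900552] [[-9.65665574e-01  2.59787338e-01 -7.33408003e-04]
 [ 2.59788204e-01  9.65664320e-01 -1.58408620e-03]
 [ 2.96700403e-04 -1.72022826e-03 -9.99998476e-01]] 0.0855449630419895
```

View pics/scene.png

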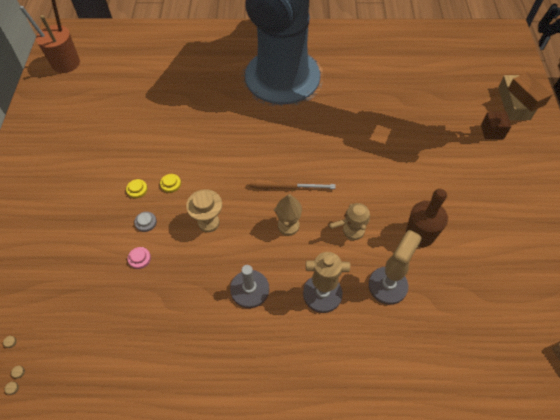

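View pics/top.png

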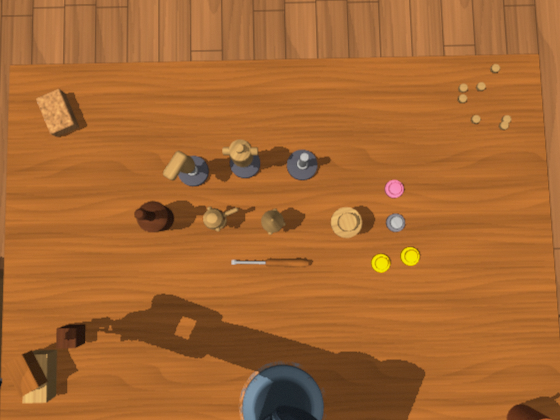

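The scene picture shows the grey button at (145,220), the long-nosed head at (357,212) and the bare post top at (247,270). In the top picture they are at (396,222), (213,216) and (304,157), with the other stands, heads and mallet around them.

```bash
python3 - <<'E'
import numpy as np,cv2
pts={"button":(.022,(145,219),(397,222)),"nose":(.098,(358,209),(213,217)),"post":(.110,(247,269),(304,158)),"cone":(.138,(290,194),(271,222)),"brim":(.108,(204,201),(347,221)),"torso":(.178,(328,258),(240,148)),"leg":(.172,(408,243),(175,165)),"mallet":(.18,(439,195),(142,213))}
for k,(h,a,b) in pts.items():
  for n,p in(("scene",a),("top",b)):
    c=np.load(n+"_c.npz");d=np.load(n+"_d.npy");T=c["pose"]
    r=np.linalg.inv(c["K"])@[*p,1];w=T[:3,:3]@r;o=T[:3,3]
    print(k,n,(o+w*(h-o[2])/w[2]).round(3),"depth",(o+w*d[p[1],p[0]]).round(3))
ims=[]
for (n,p) in [("scene",(145,221)),("scene",(357,215)),("scene",(248,275)),("top",(396,222)),("top",(216,215)),("top",(303,160))]:
  i=cv2.imread(f"pics/{n}.png")[p[1]-25:p[1]+25,p[0]-25:p[0]+25];ims.append(cv2.resize(i,(250,250),interpolation=0))
cv2.imwrite("pics/crops.png",np.vstack([np.hstack(ims[:3]),np.hstack(ims[3:])]))
E
```

```text
button scene [ 0.481 -0.315  0.022] depth [ 0.48  -0.315  0.02 ]
button top [ 0.481 -0.317  0.022] depth [ 0.48  -0.317  0.023]
nose scene [0.496 0.164 0.098] depth [0.495 0.164 0.096]
nose top [0.5   0.164 0.098] depth [0.499 0.164 0.1  ]
post scene [ 0.643 -0.068  0.11 ] depth [ 0.642 -0.068  0.109]
post top [ 0.641 -0.066  0.11 ] depth [ 0.641 -0.066  0.112]
cone scene [0.484 0.018 0.138] depth [0.483 0.018 0.137]
cone top [0.482 0.019 0.138] depth [0.482 0.019 0.132]
brim scene [ 0.484 -0.167  0.108] depth [ 0.484 -0.167  0.108]
brim top [ 0.482 -0.168  0.108] depth [ 0.482 -0.168  0.107]
torso scene [0.649 0.087 0.178] depth [0.649 0.087 0.177]
torso top [0.653 0.087 0.178] depth [0.653 0.087 0.179]
leg scene [0.614 0.241 0.172] depth [0.615 0.24  0.174]
leg top [0.618 0.24  0.172] depth [0.617 0.239 0.173]
mallet scene [0.511 0.313 0.18 ] depth [0.511 0.314 0.18 ]
mallet top [0.506 0.313 0.18 ] depth [0.506 0.313 0.183]
```

View pics/crops.png

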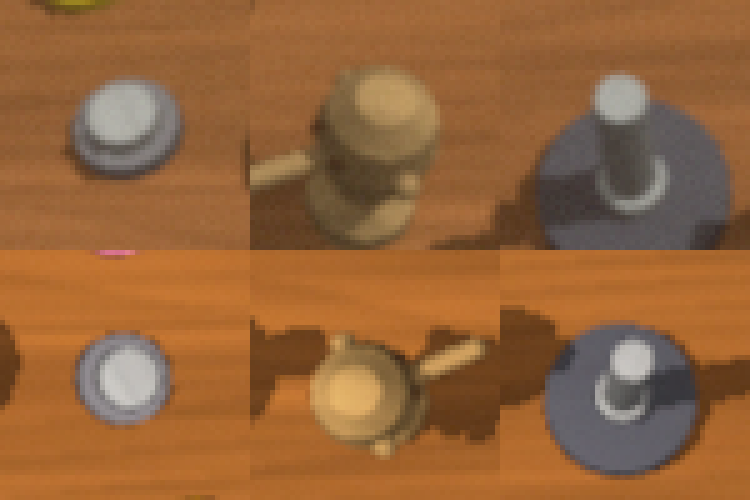

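The measurements from both views agree in position and height: button (0.481,-0.316), nose head (0.497,0.164), post (0.642,-0.067). I'll shut the fingers and travel high, on the robot's side of the heads.

```bash
cat >go.py <<'E'
import sys,numpy as np
from cell import bot
s=bot.sense();t=np.array([float(v) for v in sys.argv[1:4]])
d=np.array(s["tcp_rot"]).T@(t-s["tool_pos"])
print("t",s["time_s"],"pos",np.round(s["tool_pos"],4),"tool shift",d.round(4),"rows>=",np.linalg.norm(d)/.0417,"F",np.round(s["ft_force"],1),"open",s["opening"])
E
python3 -m creep '[{"jaw":0,"x":-0.028,"y":-0.0295,"z":-0.004},{"x":-0.028,"y":-0.0295,"z":-0.004},{"x":-0.028,"y":-0.0295,"z":-0.004},{"x":-0.028,"y":-0.0295,"z":-0.004},{"x":-0.028,"y":-0.0295,"z":-0.004},{"x":-0.028,"y":-0.0295,"z":-0.004},{"x":-0.028,"y":-0.0295,"z":-0.004},{"x":-0.028,"y":-0.0295,"z":-0.004},{"x":-0.028,"y":-0.0295,"z":-0.004},{"x":-0.028,"y":-0.0295,"z":-0.004},{"x":-0.028,"y":-0.0295,"z":-0.004},{"x":-0.028,"y":-0.0295,"z":-0.004},{"x":-0.0095,"y":-0.035},{"x":-0.0095,"y":-0.035},{"x":-0.0095,"y":-0.035},{"x":-0.0095,"y":-0.035},{"x":-0.0095,"y":-0.035},{"x":-0.0095,"y":-0.035},{"x":-0.0095,"y":-0.035},{"x":-0.0095,"y":-0.035}]' 20
python3 go.py .41 -.22 .28;python3 go.py .481 -.316 .28
```

```text
t 0.1 pos [0.1687 0.6272 0.249 ] tool shift [-0.4531 -0.7555 -0.0298] rows>= 21.138825717951 F [0.4 0.8 0.7] open 0.0855449630419895
t 0.1 pos [0.1687 0.6272 0.249 ] tool shift [-0.5466 -0.8298 -0.0297] rows>= 23.83915501575168 F [0.4 0.8 0.7] open 0.0855449630419895invalid input
```

```bash

python3 -m creep '[{"jaw":0,"x":0,"y":0,"z":-0.02,"ax":0,"ay":0,"az":0}]' 20; echo; python3 go.py .481 -.316 .28
```

```text
time_s: 0.18
tool_pos: [0.1678, 0.6254, 0.2646]
tcp_rot: [[-0.966, 0.26, -0.004], [0.26, 0.966, -0.009], [0.002, -0.01, -1.0]]
ft_force: [-0.5, 0.2, -0.8]
opening: 0.0754
grip_force: 0.0

t 0.1833 pos [0.1678 0.6254 0.2646] tool shift [-0.547  -0.8277 -0.0082] rows>= 23.79384108305578 F [-0.5  0.2 -0.8] open 0.07538206826569932
```

All keys are needed in each row.

```bash

python3 -m creep '[{"jaw":0,"x":-0.028,"y":-0.0295,"z":-0.002,"ax":0,"ay":0,"az":0},{"jaw":0,"x":-0.028,"y":-0.0295,"z":-0.002,"ax":0,"ay":0,"az":0},{"jaw":0,"x":-0.028,"y":-0.0295,"z":-0.002,"ax":0,"ay":0,"az":0},{"jaw":0,"x":-0.028,"y":-0.0295,"z":-0.002,"ax":0,"ay":0,"az":0},{"jaw":0,"x":-0.028,"y":-0.0295,"z":-0.002,"ax":0,"ay":0,"az":0},{"jaw":0,"x":-0.028,"y":-0.0295,"z":-0.002,"ax":0,"ay":0,"az":0},{"jaw":0,"x":-0.028,"y":-0.0295,"z":-0.002,"ax":0,"ay":0,"az":0},{"jaw":0,"x":-0.028,"y":-0.0295,"z":-0.002,"ax":0,"ay":0,"az":0},{"jaw":0,"x":-0.028,"y":-0.0295,"z":0,"ax":0,"ay":0,"az":0},{"jaw":0,"x":-0.028,"y":-0.0295,"z":0,"ax":0,"ay":0,"az":0},{"jaw":0,"x":-0.028,"y":-0.0295,"z":0,"ax":0,"ay":0,"az":0},{"jaw":0,"x":-0.028,"y":-0.0295,"z":0,"ax":0,"ay":0,"az":0},{"jaw":0,"x":-0.0095,"y":-0.035,"z":0,"ax":0,"ay":0,"az":0},{"jaw":0,"x":-0.0095,"y":-0.035,"z":0,"ax":0,"ay":0,"az":0},{"jaw":0,"x":-0.0095,"y":-0.035,"z":0,"ax":0,"ay":0,"az":0},{"jaw":0,"x":-0.0095,"y":-0.035,"z":0,"ax":0,"ay":0,"az":0},{"jaw":0,"x":-0.0095,"y":-0.035,"z":0,"ax":0,"ay":0,"az":0},{"jaw":0,"x":-0.0095,"y":-0.035,"z":0,"ax":0,"ay":0,"az":0},{"jaw":0,"x":-0.0095,"y":-0.035,"z":0,"ax":0,"ay":0,"az":0},{"jaw":0,"x":-0.0095,"y":-0.035,"z":0,"ax":0,"ay":0,"az":0}]' 20
python3 go.py .41 -.22 .28;python3 go.py .481 -.316 .28
```

```text
time_s: 1.85
tool_pos: [0.4014, -0.0932, 0.2858]
tcp_rot: [[-0.966, 0.26, 0.0], [0.26, 0.966, 0.0], [-0.0, 0.0, -1.0]]
ft_force: [0.3, -0.1, 0.2]
opening: 0.0004
grip_force: 0.0
t 1.85 pos [ 0.4014 -0.0932  0.2858] tool shift [-0.0413 -0.1202  0.0058] rows>= 3.0508593117433955 F [ 0.3 -0.1  0.2] open 0.00044563858225684516
t 1.85 pos [ 0.4014 -0.0932  0.2858] tool shift [-0.1348 -0.1944  0.0058] rows>= 5.675466864526708 F [ 0.3 -0.1  0.2] open 0.00044563858225684516
```

```bash

python3 -m creep '[{"jaw":0,"x":-0.0103,"y":-0.03,"z":0.0015,"ax":0,"ay":0,"az":0},{"jaw":0,"x":-0.0103,"y":-0.03,"z":0.0015,"ax":0,"ay":0,"az":0},{"jaw":0,"x":-0.0103,"y":-0.03,"z":0.0015,"ax":0,"ay":0,"az":0},{"jaw":0,"x":-0.0103,"y":-0.03,"z":0.0015,"ax":0,"ay":0,"az":0},{"jaw":0,"x":-0.0234,"y":-0.0186,"z":0,"ax":0,"ay":0,"az":0},{"jaw":0,"x":-0.0234,"y":-0.0186,"z":0,"ax":0,"ay":0,"az":0},{"jaw":0,"x":-0.0234,"y":-0.0186,"z":0,"ax":0,"ay":0,"az":0},{"jaw":0,"x":-0.0234,"y":-0.0186,"z":0,"ax":0,"ay":0,"az":0},{"jaw":0,"x":0,"y":0,"z":0.033,"ax":0,"ay":0,"az":0},{"jaw":0,"x":0,"y":0,"z":0.033,"ax":0,"ay":0,"az":0},{"jaw":0,"x":0,"y":0,"z":0.033,"ax":0,"ay":0,"az":0},{"jaw":0,"x":0,"y":0,"z":0.033,"ax":0,"ay":0,"az":0},{"jaw":0,"x":0,"y":0,"z":0.033,"ax":0,"ay":0,"az":0},{"jaw":0,"x":0,"y":0,"z":0.033,"ax":0,"ay":0,"az":0},{"jaw":0,"x":0,"y":0,"z":0,"ax":0,"ay":0,"az":0},{"jaw":0,"x":0,"y":0,"z":0,"ax":0,"ay":0,"az":0}]'
python3 go.py .481 -.316 .043
python3 - <<'E'
from cell import snapshot
import cv2
p,d=snapshot("wrist");cv2.imwrite("pics/w1.png",p[:,:,::-1])
E
```

```text
time_s: 3.18
tool_pos: [0.4805, -0.3132, 0.0803]
tcp_rot: [[-0.966, 0.26, -0.003], [0.26, 0.966, 0.003], [0.004, 0.002, -1.0]]
ft_force: [0.4, -0.2, 0.3]
opening: -0.0001
grip_force: 0.0
t 3.1833 pos [ 0.4805 -0.3132  0.0803] tool shift [-0.0014 -0.0027  0.0373] rows>= 0.8970771374547819 F [ 0.4 -0.2  0.3] open -6.93355005742471e-05
```

View pics/w1.png

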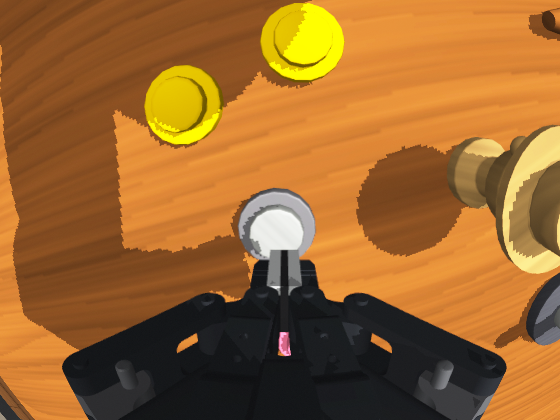

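The wrist view shows the closed fingertips over the grey cap at about (278,235), with the yellow buttons and the brim head well clear. I'll lower onto it.

```bash

python3 -m creep '[{"jaw":0,"x":-0.0015,"y":-0.0027,"z":0.015,"ax":0,"ay":0,"az":0},{"jaw":0,"x":0,"y":0,"z":0.015,"ax":0,"ay":0,"az":0},{"jaw":0,"x":0,"y":0,"z":0.006,"ax":0,"ay":0,"az":0},{"jaw":0,"x":0,"y":0,"z":0.003,"ax":0,"ay":0,"az":0},{"jaw":0,"x":0,"y":0,"z":0.003,"ax":0,"ay":0,"az":0},{"jaw":0,"x":0,"y":0,"z":0.001,"ax":0,"ay":0,"az":0},{"jaw":0,"x":0,"y":0,"z":0,"ax":0,"ay":0,"az":0},{"jaw":0,"x":0,"y":0,"z":0,"ax":0,"ay":0,"az":0}]'
```

```text
time_s: 3.9
tool_pos: [0.4832, -0.318, 0.0402]
tcp_rot: [[-0.966, 0.26, 0.002], [0.26, 0.966, -0.002], [-0.002, -0.001, -1.0]]
ft_force: [-0.3, -0.6, 1.4]
opening: 0.0
grip_force: 0.8
```

```bash

for i in 1 ; do python3 -m creep '[{"jaw":0,"x":0,"y":0,"z":0.002,"ax":0,"ay":0,"az":0},{"jaw":0,"x":0,"y":0,"z":0.002,"ax":0,"ay":0,"az":0},{"jaw":0,"x":0,"y":0,"z":0,"ax":0,"ay":0,"az":0}]'; done; python3 -m creep '[{"jaw":0,"x":0,"y":0,"z":0.001,"ax":0,"ay":0,"az":0},{"jaw":0,"x":0,"y":0,"z":0,"ax":0,"ay":0,"az":0}]' | grep -E "pos|force"
```

```text
time_s: 4.15
tool_pos: [0.4831, -0.3179, 0.0355]
tcp_rot: [[-0.966, 0.26, 0.002], [0.26, 0.966, -0.002], [-0.002, -0.001, -1.0]]
ft_force: [1.2, -0.5, 4.1]
opening: -0.0001
grip_force: 2.2
tool_pos: [0.4831, -0.318, 0.0348]
ft_force: [1.9, -0.8, 4.8]
grip_force: 2.5
```

```bash
python3 -m creep '[{"jaw":0,"x":0,"y":0,"z":0.001,"ax":0,"ay":0,"az":0},{"jaw":0,"x":0,"y":0,"z":0.001,"ax":0,"ay":0,"az":0},{"jaw":0,"x":0,"y":0,"z":0,"ax":0,"ay":0,"az":0}]' | grep -E "pos|force"
```

```text
tool_pos: [0.4833, -0.3181, 0.0345]
ft_force: [-4.0, 3.5, 18.2]
grip_force: 9.2
```

The travel stopped at 18 N, so the button is fully down. I'll release it and go to the long-nosed head.

```bash

python3 -m creep '[{"jaw":0,"x":0,"y":0,"z":-0.036,"ax":0,"ay":0,"az":0},{"jaw":0,"x":0,"y":0,"z":-0.036,"ax":0,"ay":0,"az":0},{"jaw":0,"x":0,"y":0,"z":-0.036,"ax":0,"ay":0,"az":0},{"jaw":0,"x":0,"y":0,"z":-0.036,"ax":0,"ay":0,"az":0},{"jaw":0,"x":0,"y":0,"z":-0.036,"ax":0,"ay":0,"az":0},{"jaw":0,"x":0,"y":0,"z":-0.036,"ax":0,"ay":0,"az":0},{"jaw":0,"x":0,"y":0,"z":-0.036,"ax":0,"ay":0,"az":0},{"jaw":0,"x":0.024,"y":0.019,"z":0,"ax":0,"ay":0,"az":0},{"jaw":0,"x":0.024,"y":0.019,"z":0,"ax":0,"ay":0,"az":0},{"jaw":0,"x":0.024,"y":0.019,"z":0,"ax":0,"ay":0,"az":0},{"jaw":0,"x":0.024,"y":0.019,"z":0,"ax":0,"ay":0,"az":0},{"jaw":0,"x":0.0098,"y":0.0362,"z":0,"ax":0,"ay":0,"az":0},{"jaw":0,"x":0.0098,"y":0.0362,"z":0,"ax":0,"ay":0,"az":0},{"jaw":0,"x":0.0098,"y":0.0362,"z":0,"ax":0,"ay":0,"az":0},{"jaw":0,"x":0.0098,"y":0.0362,"z":0,"ax":0,"ay":0,"az":0},{"jaw":0,"x":0.0098,"y":0.0362,"z":0,"ax":0,"ay":0,"az":0},{"jaw":0,"x":0.0098,"y":0.0362,"z":0,"ax":0,"ay":0,"az":0},{"jaw":0,"x":0.0098,"y":0.0362,"z":0,"ax":0,"ay":0,"az":0},{"jaw":0,"x":0.0098,"y":0.0362,"z":0,"ax":0,"ay":0,"az":0},{"jaw":0,"x":0,"y":0,"z":0,"ax":0,"ay":0,"az":0}]'
python3 go.py .497 .164 .148
```

```text
time_s: 6.23
tool_pos: [0.4073, 0.0862, 0.2829]
tcp_rot: [[-0.968, 0.252, -0.003], [0.252, 0.968, 0.002], [0.003, 0.001, -1.0]]
ft_force: [0.5, -1.7, -1.3]
opening: 0.0
grip_force: 0.0
t 6.2333 pos [0.4073 0.0862 0.2829] tool shift [-0.0676  0.0977  0.1348] rows>= 4.309433001130607 F [ 0.5 -1.7 -1.3] open 4.401195785878937e-05
```

```bash

python3 -m creep '[{"jaw":0,"x":-0.0167,"y":0.0245,"z":0,"ax":0,"ay":0,"az":0},{"jaw":0,"x":-0.0167,"y":0.0245,"z":0,"ax":0,"ay":0,"az":0},{"jaw":0,"x":-0.0167,"y":0.0245,"z":0,"ax":0,"ay":0,"az":0},{"jaw":0,"x":-0.0167,"y":0.0245,"z":0,"ax":0,"ay":0,"az":0},{"jaw":0,"x":0,"y":0,"z":0.027,"ax":0,"ay":0,"az":0},{"jaw":0,"x":0,"y":0,"z":0.027,"ax":0,"ay":0,"az":0},{"jaw":0,"x":0,"y":0,"z":0.027,"ax":0,"ay":0,"az":0},{"jaw":0,"x":0,"y":0,"z":0.027,"ax":0,"ay":0,"az":0},{"jaw":0,"x":0,"y":0,"z":0.026,"ax":0,"ay":0,"az":0},{"jaw":0,"x":0,"y":0,"z":0,"ax":0,"ay":0,"az":0},{"jaw":0,"x":0,"y":0,"z":0,"ax":0,"ay":0,"az":0}]'
python3 go.py .497 .164 .148
python3 - <<'E'
from cell import snapshot
import cv2,numpy as np
a,_=snapshot("scene");b,_=snapshot("wrist")
cv2.imwrite("pics/n1.png",np.hstack([cv2.resize(a[150:290,240:480],(480,280)),cv2.resize(b,(310,280))])[:,:,::-1])
E
```

```text
time_s: 7.15
tool_pos: [0.4975, 0.1578, 0.1482]
tcp_rot: [[-0.966, 0.26, -0.005], [0.26, 0.966, -0.001], [0.005, -0.002, -1.0]]
ft_force: [0.6, 0.6, 0.2]
opening: -0.0001
grip_force: 0.0
t 7.15 pos [0.4975 0.1578 0.1482] tool shift [0.0021 0.0059 0.0002] rows>= 0.1498432110421962 F [0.6 0.6 0.2] open -0.00011632655090222478
```

View pics/n1.png

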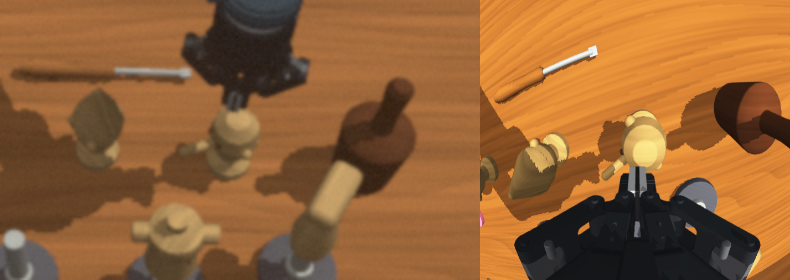

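The closed fingertips are over the long-nosed head's crown (left panel, about (235,100)) with nothing touched. I'll make a 6 mm correction and hold for about 2.3 s.

```bash

python3 -m creep '[{"jaw":0,"x":0.002,"y":0.006,"z":0,"ax":0,"ay":0,"az":0},{"jaw":0,"x":0,"y":0,"z":0,"ax":0,"ay":0,"az":0},{"jaw":0,"x":0,"y":0,"z":0,"ax":0,"ay":0,"az":0},{"jaw":0,"x":0,"y":0,"z":0,"ax":0,"ay":0,"az":0},{"jaw":0,"x":0,"y":0,"z":0,"ax":0,"ay":0,"az":0},{"jaw":0,"x":0,"y":0,"z":0,"ax":0,"ay":0,"az":0},{"jaw":0,"x":0,"y":0,"z":0,"ax":0,"ay":0,"az":0},{"jaw":0,"x":0,"y":0,"z":0,"ax":0,"ay":0,"az":0},{"jaw":0,"x":0,"y":0,"z":0,"ax":0,"ay":0,"az":0},{"jaw":0,"x":0,"y":0,"z":0,"ax":0,"ay":0,"az":0},{"jaw":0,"x":0,"y":0,"z":0,"ax":0,"ay":0,"az":0},{"jaw":0,"x":0,"y":0,"z":0,"ax":0,"ay":0,"az":0},{"jaw":0,"x":0,"y":0,"z":0,"ax":0,"ay":0,"az":0},{"jaw":0,"x":0,"y":0,"z":0,"ax":0,"ay":0,"az":0},{"jaw":0,"x":0,"y":0,"z":0,"ax":0,"ay":0,"az":0},{"jaw":0,"x":0,"y":0,"z":0,"ax":0,"ay":0,"az":0},{"jaw":0,"x":0,"y":0,"z":0,"ax":0,"ay":0,"az":0},{"jaw":0,"x":0,"y":0,"z":0,"ax":0,"ay":0,"az":0},{"jaw":0,"x":0,"y":0,"z":0,"ax":0,"ay":0,"az":0},{"jaw":0,"x":0,"y":0,"z":0,"ax":0,"ay":0,"az":0}]' | head -2
python3 -m creep '[{"jaw":0,"x":0,"y":0,"z":0,"ax":0,"ay":0,"az":0},{"jaw":0,"x":0,"y":0,"z":0,"ax":0,"ay":0,"az":0},{"jaw":0,"x":0,"y":0,"z":0,"ax":0,"ay":0,"az":0},{"jaw":0,"x":0,"y":0,"z":0,"ax":0,"ay":0,"az":0},{"jaw":0,"x":0,"y":0,"z":0,"ax":0,"ay":0,"az":0},{"jaw":0,"x":0,"y":0,"z":0,"ax":0,"ay":0,"az":0},{"jaw":0,"x":0,"y":0,"z":0,"ax":0,"ay":0,"az":0},{"jaw":0,"x":0,"y":0,"z":0,"ax":0,"ay":0,"az":0}]' | head -2
python3 go.py .57 .03 .29; python3 go.py .642 -.067 .16
```

```text
time_s: 8.92
tool_pos: [0.4986, 0.1646, 0.15]
time_s: 9.58
tool_pos: [0.4986, 0.1647, 0.15]
t 9.5833 pos [0.4986 0.1647 0.15  ] tool shift [-0.1039 -0.1115 -0.14  ] rows>= 4.96295528327377 F [ 1.  -0.1  0.1] open -0.00017434903639760349
t 9.5833 pos [0.4986 0.1647 0.15  ] tool shift [-0.1987 -0.1865 -0.01  ] rows>= 6.53799835371323 F [ 1.  -0.1  0.1] open -0.00017434903639760349
```

```bash

python3 -m creep '[{"jaw":0,"x":0,"y":0,"z":-0.035,"ax":0,"ay":0,"az":0},{"jaw":0,"x":0,"y":0,"z":-0.035,"ax":0,"ay":0,"az":0},{"jaw":0,"x":0,"y":0,"z":-0.035,"ax":0,"ay":0,"az":0},{"jaw":0,"x":0,"y":0,"z":-0.035,"ax":0,"ay":0,"az":0},{"jaw":0,"x":-0.0208,"y":-0.0223,"z":0,"ax":0,"ay":0,"az":0},{"jaw":0,"x":-0.0208,"y":-0.0223,"z":0,"ax":0,"ay":0,"az":0},{"jaw":0,"x":-0.0208,"y":-0.0223,"z":0,"ax":0,"ay":0,"az":0},{"jaw":0,"x":-0.0208,"y":-0.0223,"z":0,"ax":0,"ay":0,"az":0},{"jaw":0,"x":-0.0208,"y":-0.0223,"z":0,"ax":0,"ay":0,"az":0},{"jaw":0,"x":-0.0237,"y":-0.0188,"z":0,"ax":0,"ay":0,"az":0},{"jaw":0,"x":-0.0237,"y":-0.0188,"z":0,"ax":0,"ay":0,"az":0},{"jaw":0,"x":-0.0237,"y":-0.0188,"z":0,"ax":0,"ay":0,"az":0},{"jaw":0,"x":-0.0237,"y":-0.0188,"z":0,"ax":0,"ay":0,"az":0},{"jaw":0,"x":0,"y":0,"z":0.0325,"ax":0,"ay":0,"az":0},{"jaw":0,"x":0,"y":0,"z":0.0325,"ax":0,"ay":0,"az":0},{"jaw":0,"x":0,"y":0,"z":0.0325,"ax":0,"ay":0,"az":0},{"jaw":0,"x":0,"y":0,"z":0.0325,"ax":0,"ay":0,"az":0},{"jaw":0,"x":0,"y":0,"z":0,"ax":0,"ay":0,"az":0},{"jaw":0,"x":0,"y":0,"z":0,"ax":0,"ay":0,"az":0},{"jaw":0,"x":0,"y":0,"z":0,"ax":0,"ay":0,"az":0}]'
python3 go.py .642 -.067 .16
python3 - <<'E'
from cell import snapshot
import cv2,numpy as np
a,_=snapshot("scene");b,_=snapshot("wrist")
cv2.imwrite("pics/b1.png",np.hstack([cv2.resize(a[170:345,100:400],(480,280)),cv2.resize(b,(310,280))])[:,:,::-1])
E
```

```text
time_s: 11.25
tool_pos: [0.6433, -0.0676, 0.1622]
tcp_rot: [[-0.966, 0.26, 0.003], [0.26, 0.966, -0.001], [-0.003, -0.0, -1.0]]
ft_force: [0.3, -0.9, 0.2]
opening: 0.0003
grip_force: 0.0
t 11.25 pos [ 0.6433 -0.0676  0.1622] tool shift [0.0014 0.0002 0.0022] rows>= 0.06291732269329224 F [ 0.3 -0.9  0.2] open 0.0002848532626654716
```

View pics/b1.png

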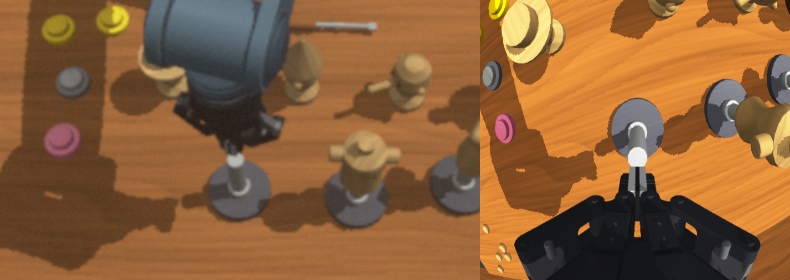

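The fingertips are over the bare post's top, at (235,158) in the left panel, a few centimetres up and touching nothing. The grey button is up again. I'll hold for about 2.5 s, then hand in.

```bash

python3 -m creep '[{"jaw":0,"x":0,"y":0,"z":0,"ax":0,"ay":0,"az":0},{"jaw":0,"x":0,"y":0,"z":0,"ax":0,"ay":0,"az":0},{"jaw":0,"x":0,"y":0,"z":0,"ax":0,"ay":0,"az":0},{"jaw":0,"x":0,"y":0,"z":0,"ax":0,"ay":0,"az":0},{"jaw":0,"x":0,"y":0,"z":0,"ax":0,"ay":0,"az":0},{"jaw":0,"x":0,"y":0,"z":0,"ax":0,"ay":0,"az":0},{"jaw":0,"x":0,"y":0,"z":0,"ax":0,"ay":0,"az":0},{"jaw":0,"x":0,"y":0,"z":0,"ax":0,"ay":0,"az":0},{"jaw":0,"x":0,"y":0,"z":0,"ax":0,"ay":0,"az":0},{"jaw":0,"x":0,"y":0,"z":0,"ax":0,"ay":0,"az":0},{"jaw":0,"x":0,"y":0,"z":0,"ax":0,"ay":0,"az":0},{"jaw":0,"x":0,"y":0,"z":0,"ax":0,"ay":0,"az":0},{"jaw":0,"x":0,"y":0,"z":0,"ax":0,"ay":0,"az":0},{"jaw":0,"x":0,"y":0,"z":0,"ax":0,"ay":0,"az":0},{"jaw":0,"x":0,"y":0,"z":0,"ax":0,"ay":0,"az":0}]' | head -2
python3 -m creep '[{"jaw":0,"x":0,"y":0,"z":0,"ax":0,"ay":0,"az":0},{"jaw":0,"x":0,"y":0,"z":0,"ax":0,"ay":0,"az":0},{"jaw":0,"x":0,"y":0,"z":0,"ax":0,"ay":0,"az":0},{"jaw":0,"x":0,"y":0,"z":0,"ax":0,"ay":0,"az":0},{"jaw":0,"x":0,"y":0,"z":0,"ax":0,"ay":0,"az":0},{"jaw":0,"x":0,"y":0,"z":0,"ax":0,"ay":0,"az":0},{"jaw":0,"x":0,"y":0,"z":0,"ax":0,"ay":0,"az":0},{"jaw":0,"x":0,"y":0,"z":0,"ax":0,"ay":0,"az":0},{"jaw":0,"x":0,"y":0,"z":0,"ax":0,"ay":0,"az":0},{"jaw":0,"x":0,"y":0,"z":0,"ax":0,"ay":0,"az":0},{"jaw":0,"x":0,"y":0,"z":0,"ax":0,"ay":0,"az":0},{"jaw":0,"x":0,"y":0,"z":0,"ax":0,"ay":0,"az":0},{"jaw":0,"x":0,"y":0,"z":0,"ax":0,"ay":0,"az":0},{"jaw":0,"x":0,"y":0,"z":0,"ax":0,"ay":0,"az":0},{"jaw":0,"x":0,"y":0,"z":0,"ax":0,"ay":0,"az":0}]' | head -2
python3 -c "
from cell import bot
print(bot.sign_off())"
```

```text
time_s: 12.6
tool_pos: [0.6421, -0.0673, 0.16]
time_s: 13.85
tool_pos: [0.6421, -0.0673, 0.16]
the job is handed in; nothing more can be done
None
```

I pressed the call button fully down and released it, pointed at the long-nosed head and then at the bare post for over 2 s each, and handed the job in at about 14 s, still pointing at the post and touching nothing else as far as the pictures and force readings show.

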